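# Close the loudspeaker crossover box with its matching cover

### The job

Close the open crossover box on the desk with the cover that fits it: the longer of the two aluminium covers, whose two holes match the box's two posts. Pick it up by its grip, lower it level so that both posts pass through the holes together, and let go only once it is down, lying flat on the rim all round. Do not shift the shorter cover.

Things in the scene. Friction and masses are not known exactly. Their poses are not given: they have to be found in the camera images.
- box: Fixed black open-topped box, 200 x 100 mm, flat rim 50 mm high, circuit board inside. Two steel posts, 14 mm thick, stand on its end blocks, 150 mm apart on the lengthwise centre line; they rise 30 mm above the rim, the top 12 mm tapering to 6 mm. Stands ahead, left or right of the robot. Origin: centre of the underside, on the desk; x along the length, y across, z up.
- cover: Matching cover: flat pale aluminium plate 200 x 100 x 6 mm, 0.3 kg, two 30 mm round holes 150 mm apart along its centre line. In its middle an upright black grip, 50 mm long (along x), 18 mm thick (pinch this from above), its top 46 mm above the plate's underside. Lies flat, grip up; fits either way round. Origin: centre of the underside; x along the length, y across, z up.
- short_cover: The cover that does not fit: same plate and grip, but only 150 mm long (100 mm wide, 6 mm thick), its two 30 mm holes 104 mm apart. Lies flat on the desk, to be left alone. Origin: centre of the underside; x along the length, z up.
Not all that is in view belongs to the job. What is shaped like the cover but purple or red is not meant.

How it is judged:
By the outcome, as a careful person would: the job done as asked, in the order asked, and still so for the second after the job is handed in, with the robot touching nothing.
It also fails if it takes over 45 s, if anything falls off the work surface, if the arm or the gripper's body presses on something with over 40 N, if the wrist force passes 120 N, or if a joint passes its speed limit or range.

### The arm

A 6-joint arm with a two-finger parallel gripper is mounted at the origin on the work surface. World frame = base frame: x ahead of the robot, y to its left, z up, the work surface at z = 0. Lengths are in m, angles in rad, forces in N, time in s.
With the tool pointing down it reaches from about 0.3 to 0.75 m from the base axis. Payload 8.5 kg.
Tool frame: the origin (TCP) lies on the centre line of the jaws, within the pads' length; the fingertips stand 11 mm ahead of it and the grasp point (between the pads) lies 8 mm behind it; z points along the fingers, y is the line along which they close (so a half turn about z gives the same grasp; the last joint's range is limited). The gripper opens to 88 mm and grips with 3 to 60 N. Pads are 18 mm wide; open, the fingers measure 123 mm over their backs; the gripper's body (75 mm by 187 mm) begins 45 mm behind the grasp point.
Start: joints at [-0.215, 0.381, 1.297, -0, 1.464, -0.215], TCP at [0.55, 0, 0.25] pointing down, gripper open.
Joint ranges: [-3.11, 3.11], [-0.89, 2.33], [0.22, 2.48], [-1.42, 4.56], [0.17, 2.85], [-2.88, 2.88]. Speed limits (rad/s): [2.39, 2.39, 3.14, 3.14, 3.14, 3.14].

### API

Orientations are given as [roll, pitch, yaw] about the fixed x, y, z axes, in that order (R = Rz(yaw) Ry(pitch) Rx(roll)).
In Python, from rig import r gives the robot as it stands.
- The arm moves only by the tool move_arm, never from a script. Its argument "motion" is a list of rows, each an object of numbers: "jaw": the opening, from -1 (shut) to 1 (fully open); "tx", "ty", "tz": the shift along the tool's x, y, z in m; "spin": the turn about the tool's z in rad. A call has 1 to 12 rows; each row shifts and turns the commanded pose from where the row before left it, along the tool's axes as they then stand; what a row does not reach is not made up. A row lasts 1/10 s, in which the tool goes at most 50 mm and 8.59 degrees, less where a joint would pass 70% of its speed; a pose out of reach is approached as far as the arm can. A call is refused whole if a number of a shift passes 0.05 or a number of a turn 0.15, either way. A call with a gripper value outside its range is refused whole. The fingers move at their own pace and stop on an object; the grip force is fixed at half the most. Time passes only in rows, so rows that do not move let the fingers close. It gives the time, the measured TCP pose, the force, the opening and the grip force at its end, in the units of the state.
- r.get_obs(): the state, without advancing time (a new reading comes with each control period).
- r.camera(name): name is "scene" or "side" or "wrist"; returns the picture (480x640x3 uint8, red, green, blue); there is no depth.
- r.camera_model(name): a dict with "camera_matrix" (3x3 intrinsics, pixels), "distortion" ([k1, k2, p1, p2, k3] as OpenCV has them; the pictures are not rectified), "R" (3x3) and "t" (3): a world point X has camera coordinates R X + t. Camera axes: x right, y down, z forward; pixel columns grow to the right and rows downward; lengths in m; the calibration is good to about 2 mm. A picture is of the moment at which its call begins: read the wrist's pose just before it. camera_model takes no time and is no camera call; for the wrist camera it gives the pose at the moment of the call.
- r.close_job(): hands the job in; it is judged then, once.
The state is a dict: "time_s": time; "joint_positions": joint angles; "qvel": joint speeds; "tau": joint torques, N m; "tcp_pos": TCP position; "orientation": TCP orientation; "contact_force": force on the tool from outside, world axes, zero at the start; "ft_torque": the same for the moment, N m; "opening": opening from 0.0 (shut) to 1.0 (fully open); "grip_force": force on a finger pad.
Only numpy, scipy, OpenCV 4.12 (cv2) and the standard library are available. Lean on these libraries where they do the work, as an engineer would, in place of code of your own. Each camera call takes 0.05 s, during which the arm holds its last target. There are 200 camera calls.

## Working session

There is one attempt and no reset: what is moved stays moved. The work goes in short steps, Python scripts to look and compute and a tool call to move; the robot and the scene stay as the last step left them, time stands still between calls to the robot, and variables do not carry over. Pictures are saved under pics/ and viewed, at most 10 in all, crops included, and the job is handed in when it is done.

Besides the shell and the picture viewer there is one more tool, called after "Call:" as name(argument=value, ...) on one line, values as JSON. move_arm: Moves the arm, as the interface text tells. Its arguments: {"type":"object","properties":{"motion":{"type":"array","items":{"type":"object","properties":{"jaw":{"type":"number"},"tx":{"type":"number"},"ty":{"type":"number"},"tz":{"type":"number"},"spin":{"type":"number"}}}}},"required":["motion"]}

```bash
mkdir -p pics; ls
python3 - <<'E'
from rig import r
import cv2,numpy as np
o=r.get_obs();print(o['tcp_pos'],o['orientation'],o['opening'],o['time_s'])
for n in ['scene','side']:
    im=r.camera(n);cv2.imwrite(f'pics/{n}0.png',im[:,:,::-1])
    m=r.camera_model(n);print(n,m)
E
```

```text
pics
[5.49738307e-01 6.61518633e-05 2.49145869e-01] [-3.14018230e+00 -3.09084533e-04  1.57081618e+00] 0.9977024344796318 0.0
scene {'camera_matrix': array([[477.95026188,   0.        , 321.89697826],
       [  0.        , 477.95026188, 241.23175117],
       [  0.        ,   0.        ,   1.        ]]), 'distortion': array([0.02539189, 0.        , 0.        , 0.        , 0.        ]), 'R': array([[ 0.37091267,  0.92855207,  0.01465723],
       [ 0.49132552, -0.18281921, -0.85157288],
       [-0.78805014,  0.32306065, -0.5240313 ]]), 't': array([-0.16992873, -0.16646779,  1.35475385])}
side {'camera_matrix': array([[548.41274066,   0.        , 315.3670365 ],
       [  0.        , 548.41274066, 242.73060504],
       [  0.        ,   0.        ,   1.        ]]), 'distortion': array([0.02822083, 0.        , 0.        , 0.        , 0.        ]), 'R': array([[ 0.74186456, -0.67052171,  0.00613295],
       [-0.42129419, -0.47319606, -0.77369031],
       [ 0.52167824,  0.57138964, -0.63353429]]), 't': array([-0.34079976,  0.21949687,  0.70395124])}
```

View pics/scene0.png

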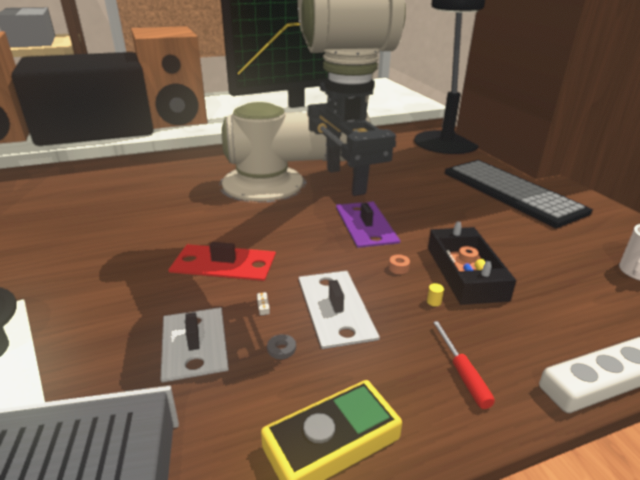

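View pics/side0.png

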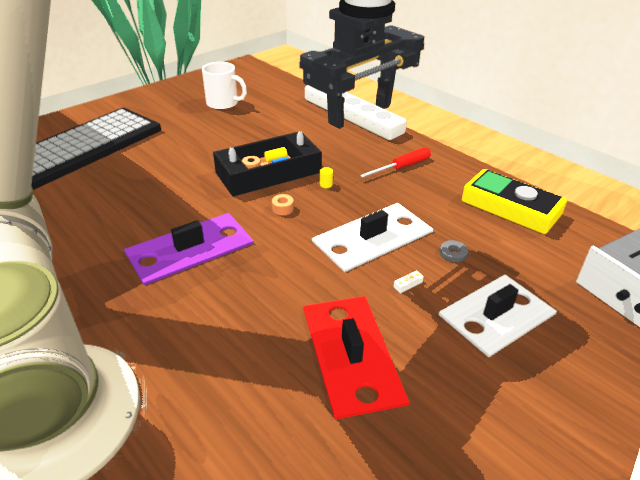

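Both views show four cover-like things. Scene pixels: red (222,262), purple (367,222), pale long (338,308), pale short (195,343). Side pixels: red (355,355), purple (189,247), pale long (373,236), pale short (498,315). By the description I choose the pale long one. The box is at scene (470,265) and side (268,163), with post tips at scene (458,226), (487,266) and side (232,152), (300,136).

```bash
cat > h.py <<'E'
from rig import r
import cv2,numpy as np
def rays(px,m):
    p=cv2.undistortPoints(np.float64(px).reshape(-1,1,2),m['camera_matrix'],m['distortion']).reshape(-1,2)
    return -m['R'].T@m['t'], np.c_[p,np.ones(len(p))]@m['R']
def plane(px,m,z):
    c,d=rays(px,m); return c+d*((z-c[2])/d[:,2])[:,None]
def tri(pts,ms):
    """least-squares meeting point of rays; also the residual"""
    A=[];b=[]
    for p,m in zip(pts,ms):
        c,d=rays([p],m);d=d[0]/np.linalg.norm(d);P=np.eye(3)-np.outer(d,d);A.append(P);b.append(P@c)
    x,res,_,_=np.linalg.lstsq(np.vstack(A),np.hstack(b),rcond=None);return x,np.sqrt(res.sum())
def proj(X,m):
    return cv2.projectPoints(np.float64(X).reshape(-1,1,3),cv2.Rodrigues(m['R'])[0],m['t'],m['camera_matrix'],m['distortion'])[0].reshape(-1,2)
def blob(mask,seed):
    n,l,s,c=cv2.connectedComponentsWithStats(mask.astype(np.uint8))
    k=l[seed[1],seed[0]]; return (l==k).astype(np.uint8) if k else None
def pale(im,v=130):
    h=cv2.cvtColor(im,cv2.COLOR_RGB2HSV);return (h[...,1]<45)&(h[...,2]>v)
def holes(b):
    """contour and hole centres of a blob"""
    cs,hi=cv2.findContours(b,cv2.RETR_CCOMP,cv2.CHAIN_APPROX_NONE)
    o=max(cs,key=cv2.contourArea);return o,[c for c,h in zip(cs,hi[0]) if h[3]>=0 and cv2.contourArea(c)>25]
E
python3 - <<'E'
from h import *
np.set_printoptions(precision=4,suppress=True)
ims={n:cv2.imread(f'pics/{n}0.png')[:,:,::-1].copy() for n in('scene','side')}
M={n:r.camera_model(n) for n in ims}
for n,seeds in dict(scene=[(318,290),(175,360)],side=[(350,245),(480,335)]).items():
    for s in seeds:
        b=blob(pale(ims[n]),s)
        if b is None: print(n,s,ims[n][s[1],s[0]]);continue
        o,hs=holes(b)
        w=plane(o,M[n],.006)[:,:2].astype(np.float32)
        print(n,s,b.sum(),cv2.minAreaRect(w))
        for c in hs: print('  hole',c.reshape(-1,2).mean(0),plane([c.reshape(-1,2).mean(0)],M[n],.006)[0],cv2.contourArea(c))
ms=[M['scene'],M['side']]
print('post',tri([(458,224),(232,150)],ms),tri([(487,263),(300,134)],ms))
print('alt',tri([(458,224),(300,134)],ms),tri([(487,263),(232,150)],ms))
print(r.camera_model('wrist'))
a=ims['scene'][190:330,290:530];b=ims['side'][110:250,200:440]
cv2.imwrite('pics/crop0.png',cv2.resize(np.vstack([a,b]),None,fx=2.1,fy=2.1,interpolation=2)[:,:,::-1])
E
```

```text
scene (318, 290) 3499 ((0.5813524127006531, -0.02212706208229065), (0.1032322347164154, 0.20734554529190063), 81.74048614501953)
  hole [346.4474 332.5263] [ 0.6564 -0.0338  0.006 ] 127.0
  hole [333.2447 293.4468] [ 0.5481 -0.0126  0.006 ] 486.0
scene (175, 360) 3292 ((0.5832539796829224, -0.2812664210796356), (0.10010261833667755, 0.15533694624900818), 82.4092788696289)
  hole [194.     363.3125] [ 0.6347 -0.2884  0.006 ] 205.0
side (350, 245) 3309 ((0.575776994228363, -0.024986863136291504), (0.1049734354019165, 0.20324546098709106), 81.71595764160156)
  hole [338.7692 249.1282] [ 0.5005 -0.0151  0.006 ] 129.5
  hole [404.0278 220.75  ] [ 0.6478 -0.0366  0.006 ] 103.0
side (480, 335) 3997 ((0.576944887638092, -0.283230721950531), (0.10272834450006485, 0.15473434329032898), 82.64480590820312)
  hole [473.5    327.0417] [ 0.5247 -0.2773  0.006 ] 209.0
  hole [504.8034 301.7778] [ 0.6048 -0.2786  0.006 ] 912.5
post (array([0.4999, 0.2927, 0.0715]), np.float64(0.002299791116481643)) (array([0.6439, 0.2539, 0.0719]), np.float64(0.0030574299614344667))
alt (array([0.5937, 0.2046, 0.1244]), np.float64(0.0237800934617079)) (array([0.5498, 0.357 , 0.0064]), np.float64(0.023800376150167578))
{'camera_matrix': array([[361.8346,   0.    , 319.5501],
       [  0.    , 361.8346, 239.7125],
       [  0.    ,   0.    ,   1.    ]]), 'distortion': array([-0.0369,  0.    ,  0.    ,  0.    ,  0.    ]), 'R': array([[ 1.    ,  0.0006, -0.0026],
       [ 0.0014, -0.954 ,  0.3   ],
       [-0.0023, -0.3   , -0.9539]]), 't': array([-0.5496, -0.0416,  0.3917])}
```

View pics/crop0.png

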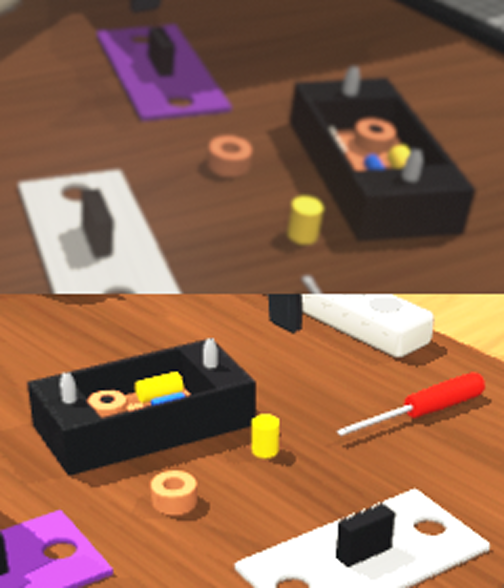

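The crop confirms the choice: pale plate, upright black grip, two holes about 150 mm apart, 200 mm long. Next is a wrist view of it, to measure heights.

Run:
```python
from h import *
np.set_printoptions(precision=4,suppress=True)
m=r.camera_model('wrist');im=r.camera('wrist');cv2.imwrite('pics/w0.png',im[:,:,::-1]);np.save('w0.npy',m,allow_pickle=True)
s=proj([0.545,-0.05,.006],m)[0].astype(int);b=blob(pale(im),tuple(s))
print(s,im[s[1],s[0]])
if b is not None:
    o,hs=holes(b);print(b.sum(),cv2.minAreaRect(plane(o,m,.006)[:,:2].astype(np.float32)))
    S=r.camera_model('side')
    for c in hs: p=c.reshape(-1,2).mean(0);print(p,plane([p],m,.006),cv2.contourArea(c),[tri([p,q],[m,S]) for q in((338.8,249.1),(404,220.75))])
```

```text
[315 247] [243 240 235]
14376 ((0.5793858766555786, -0.022365964949131012), (0.10130495578050613, 0.2005954533815384), 81.73342895507812)
[413.973  232.3919] [[ 0.6527 -0.0324  0.006 ]] 542.0 [(array([ 0.5972, -0.0038, -0.0184]), np.float64(0.09476822198066699)), (array([ 0.6533, -0.0332,  0.0016]), np.float64(0.0009969676540908644))]
[348.6875 229.4653] [[ 0.5813 -0.0292  0.006 ]] 1357.0 [(array([ 0.5531, -0.0123, -0.0132]), np.float64(0.05133778260059826)), (array([ 0.5984, -0.042 ,  0.0279]), np.float64(0.0367074078153616))]
[278.2078 212.7273] [[ 0.5052 -0.0107  0.006 ]] 594.5 [(array([ 0.5045, -0.0115,  0.0016]), np.float64(0.0003369846003640898)), (array([ 0.547 , -0.0417,  0.0595]), np.float64(0.07891802503660299))]
```

View pics/w0.png

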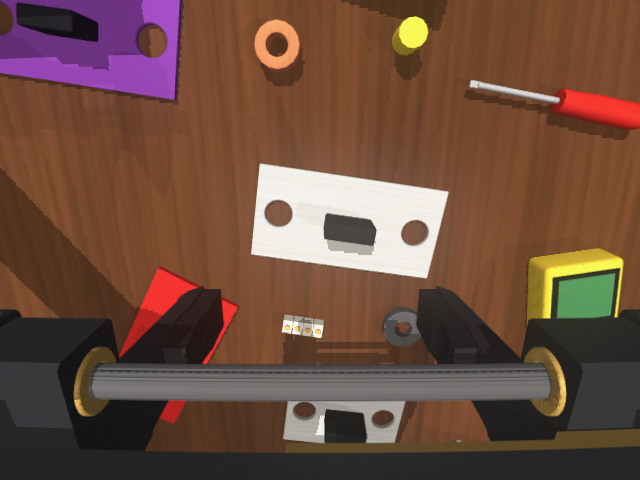

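The wrist view shows the pale cover at about (348,220) with holes at (278,213) and (414,232). It measures 200x101 mm, centre (0.579,-0.022), yaw -8.3°. I move above it, spun so the jaws close across the grip.

Call:
move_arm(motion=[{"tx": -0.022, "ty": 0.029, "tz": 0.0}, {"spin": -0.143, "tz": 0.01}, {"spin": -0.143, "tz": 0.01}, {"spin": -0.143, "tz": 0.01}, {"spin": -0.143, "tz": 0.01}, {"spin": -0.143, "tz": 0.01}, {"spin": -0.143, "tz": 0.01}, {"spin": -0.143, "tz": 0.01}, {"spin": -0.143, "tz": 0.01}, {"spin": -0.143, "tz": 0.01}, {"spin": -0.143, "tz": 0.01}, {}])

```text
invalid input at $.motion[0]: expected keys jaw, tx, ty, tz, spin
```

Run:
```python
from h import *
np.set_printoptions(precision=4,suppress=True)
o=r.get_obs();print(o['tcp_pos'],o['orientation'],o['joint_positions'])
m=r.camera_model('wrist');im=r.camera('wrist');cv2.imwrite('pics/w1.png',im[:,:,::-1]);np.save('w1.npy',m,allow_pickle=True)
```

```text
[0.5498 0.     0.2493] [-3.1406 -0.0002  1.5708] [-0.2153  0.381   1.298  -0.      1.4635 -0.2153]
```

View pics/w1.png

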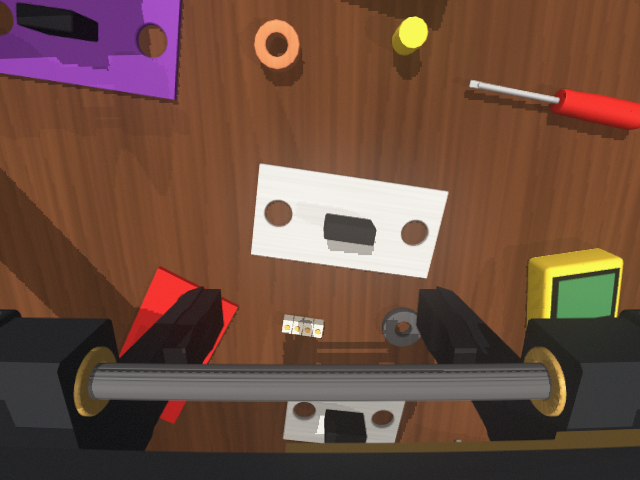

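The call was refused because every row needs all five keys. The picture is unchanged from before, with the cover at (348,220).

Call:
move_arm(motion=[{"jaw": 1, "tx": -0.022, "ty": 0.029, "tz": 0.0, "spin": 0}, {"jaw": 1, "tx": 0, "ty": 0, "spin": -0.143, "tz": 0.01}, {"jaw": 1, "tx": 0, "ty": 0, "spin": -0.143, "tz": 0.01}, {"jaw": 1, "tx": 0, "ty": 0, "spin": -0.143, "tz": 0.01}, {"jaw": 1, "tx": 0, "ty": 0, "spin": -0.143, "tz": 0.01}, {"jaw": 1, "tx": 0, "ty": 0, "spin": -0.143, "tz": 0.01}, {"jaw": 1, "tx": 0, "ty": 0, "spin": -0.143, "tz": 0.01}, {"jaw": 1, "tx": 0, "ty": 0, "spin": -0.143, "tz": 0.01}, {"jaw": 1, "tx": 0, "ty": 0, "spin": -0.143, "tz": 0.01}, {"jaw": 1, "tx": 0, "ty": 0, "spin": -0.143, "tz": 0.01}, {"jaw": 1, "tx": 0, "ty": 0, "spin": -0.143, "tz": 0.01}, {"jaw": 1, "tx": 0, "ty": 0, "tz": 0, "spin": 0}])

```text
time_s: 1.4
tcp_pos: [0.5784, -0.0219, 0.1484]
orientation: [3.141, -0.003, 3.002]
contact_force: [-0.1, 0.5, -0.3]
opening: 1.0
grip_force: 0.0
```

Run:
```python
from h import *
np.set_printoptions(precision=4,suppress=True)
o=r.get_obs();print(o['tcp_pos'],o['orientation'],o['joint_positions'],o['time_s'])
m=r.camera_model('wrist');im=r.camera('wrist');cv2.imwrite('pics/w2.png',im[:,:,::-1]);np.save('w2.npy',m,allow_pickle=True)
```

```text
[ 0.5784 -0.0219  0.1484] [ 3.1413 -0.0028  3.002 ] [-0.2422  0.5205  1.3716 -0.      1.2522 -1.6734] 1.4
```

View pics/w2.png

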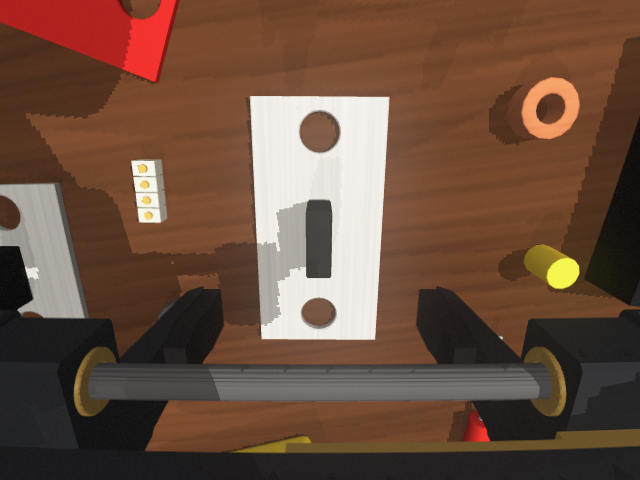

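Jaws and grip are aligned: grip centre at (319,240), top face rows 209–277, holes at (320,131) and (319,313). Next, a height check on the grip from its own views.

Run:
```python
from h import *
np.set_printoptions(precision=4,suppress=True)
im=cv2.imread('pics/w2.png')[:,:,::-1].copy();m=np.load('w2.npy',allow_pickle=True).item();m0=np.load('w0.npy',allow_pickle=True).item()
im0=cv2.imread('pics/w0.png')[:,:,::-1].copy()
def ext(im,roi):  # black grip corners by minimal quadrilateral
    x,y,w,h=roi;k=(im[y:y+h,x:x+w].max(2)<75).astype(np.uint8);n,l,s,c=cv2.connectedComponentsWithStats(k);i=1+s[1:,4].argmax()
    p=cv2.findContours((l==i).astype(np.uint8),0,2)[0][0].reshape(-1,2)+[x,y];return p
p2=ext(im,(295,170,50,130));p0=ext(im0,(305,195,90,75))
print(p2.min(0),p2.max(0),cv2.approxPolyDP(p0,2.5,True).reshape(-1,2).tolist(),cv2.approxPolyDP(p2,2.5,True).reshape(-1,2).tolist())
for q in cv2.approxPolyDP(p2,2.5,True).reshape(-1,2):
  for q0 in cv2.approxPolyDP(p0,2.5,True).reshape(-1,2):
    x,e=tri([q,q0],[m,m0])
    if e<.002: print(q,q0,x,e)
b=blob(pale(im),(270,120))
o,hs=holes(b);print(cv2.minAreaRect(plane(o,m,.006)[:,:2].astype(np.float32)))
```

```text
[306 201] [331 277] [[326, 216], [326, 238], [327, 222], [374, 228], [375, 233], [369, 220]] [[309, 201], [306, 213], [307, 276], [329, 277], [330, 204], [328, 201]]
[309 201] [327 222] [ 0.5587 -0.0272 -0.0157] 0.001283619085323982
[306 213] [326 238] [ 0.5561 -0.0277  0.0427] 0.0001270393435117701
[329 277] [374 228] [ 0.6035 -0.0175  0.0449] 0.0015346014192973163
[329 277] [375 233] [ 0.6021 -0.0188  0.0521] 0.001487458088988264
[330 204] [326 216] [ 0.5565 -0.0105  0.0218] 0.0003300743757303719
[328 201] [326 216] [ 0.5561 -0.0121  0.0138] 0.0005275138592165991
((0.5793283581733704, -0.022565066814422607), (0.10054680705070496, 0.20005609095096588), 81.62543487548828)
```

Grip top is about 0.044 m high, which matches the text. I descend to TCP z 0.025 and grip.

Call:
move_arm(motion=[{"jaw": 1, "tx": 0, "ty": 0, "tz": 0.03, "spin": 0}, {"jaw": 1, "tx": 0, "ty": 0, "tz": 0.03, "spin": 0}, {"jaw": 1, "tx": 0, "ty": 0, "tz": 0.03, "spin": 0}, {"jaw": 1, "tx": 0, "ty": 0, "tz": 0.02, "spin": 0}, {"jaw": 1, "tx": 0, "ty": 0, "tz": 0.013, "spin": 0}, {"jaw": 1, "tx": 0, "ty": 0, "tz": 0, "spin": 0}, {"jaw": -1, "tx": 0, "ty": 0, "tz": 0, "spin": 0}, {"jaw": -1, "tx": 0, "ty": 0, "tz": 0, "spin": 0}, {"jaw": -1, "tx": 0, "ty": 0, "tz": 0, "spin": 0}, {"jaw": -1, "tx": 0, "ty": 0, "tz": 0, "spin": 0}, {"jaw": -1, "tx": 0, "ty": 0, "tz": 0, "spin": 0}, {"jaw": -1, "tx": 0, "ty": 0, "tz": 0, "spin": 0}])

```text
time_s: 2.65
tcp_pos: [0.579, -0.022, 0.0269]
orientation: [-3.142, 0.0, 3.001]
contact_force: [-0.2, 0.8, -0.1]
opening: 0.48
grip_force: 0.0
```

Call:
move_arm(motion=[{"jaw": -1, "tx": 0, "ty": 0, "tz": 0, "spin": 0}, {"jaw": -1, "tx": 0, "ty": 0, "tz": 0, "spin": 0}, {"jaw": -1, "tx": 0, "ty": 0, "tz": 0, "spin": 0}, {"jaw": -1, "tx": 0, "ty": 0, "tz": 0, "spin": 0}, {"jaw": -1, "tx": 0, "ty": 0, "tz": 0, "spin": 0}, {"jaw": -1, "tx": 0, "ty": 0, "tz": 0, "spin": 0}])

```text
time_s: 3.25
tcp_pos: [0.579, -0.0221, 0.0267]
orientation: [-3.142, -0.0, 3.001]
contact_force: [-0.6, -0.7, -0.1]
opening: 0.2
grip_force: 30.0
```

Gripped at 17.6 mm and 30 N. Lifting.

Call:
move_arm(motion=[{"jaw": -1, "tx": 0, "ty": 0, "tz": -0.01, "spin": 0}, {"jaw": -1, "tx": 0, "ty": 0, "tz": -0.02, "spin": 0}, {"jaw": -1, "tx": 0, "ty": 0, "tz": -0.03, "spin": 0}, {"jaw": -1, "tx": 0, "ty": 0, "tz": -0.03, "spin": 0}, {"jaw": -1, "tx": 0, "ty": 0, "tz": -0.03, "spin": 0}, {"jaw": -1, "tx": 0, "ty": 0, "tz": -0.02, "spin": 0}, {"jaw": -1, "tx": 0, "ty": 0, "tz": -0.01, "spin": 0}, {"jaw": -1, "tx": 0, "ty": 0, "tz": 0, "spin": 0}])

```text
time_s: 4.05
tcp_pos: [0.5791, -0.022, 0.1778]
orientation: [-3.141, 0.002, 3.001]
contact_force: [-0.1, -0.0, -3.6]
opening: 0.202
grip_force: 30.0
```

Run:
```python
from h import *
np.set_printoptions(precision=4,suppress=True)
for n in('scene','side','wrist'):
    np.save(n+'3.npy',r.camera_model(n),allow_pickle=True);cv2.imwrite(f'pics/{n}3.png',r.camera(n)[:,:,::-1])
w=cv2.imread('pics/wrist3.png')
a=cv2.imread('pics/scene3.png')[190:330,400:540];b=cv2.imread('pics/side3.png')[110:210,200:340]
a=cv2.resize(a,(420,420),interpolation=2);b=cv2.resize(b,(420,300),interpolation=2)
c=np.zeros((560,780,3),np.uint8);c[:270,:360]=cv2.resize(w,(360,270));c[:420,360:]=a;c[270:,:360]=b[:290,:360]
cv2.imwrite('pics/mix3.png',c)
```

```text
(no output)
```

View pics/mix3.png

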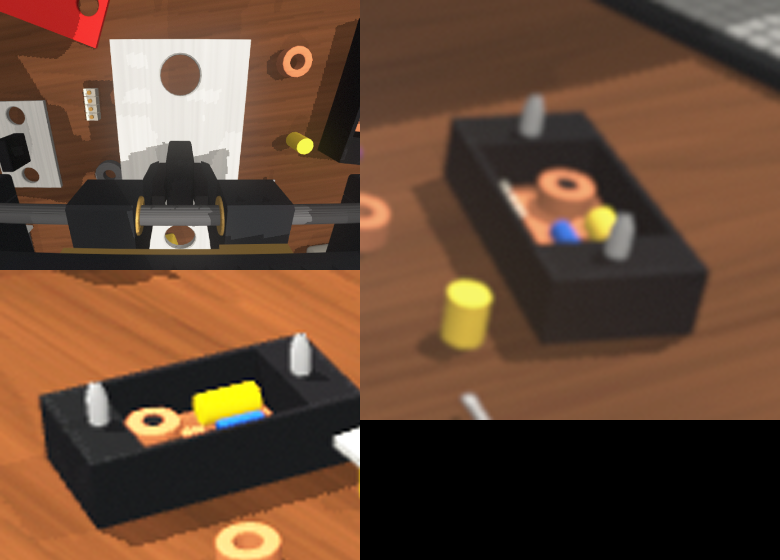

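The mix shows the cover held level in the wrist view. In the scene, post tips are at (459,222), (488.7,262.3) and rim corners at (430.3,229.3), (475.3,227.3), (515.3,280), (461,284). In the side view, post tips are at (232.3,148.3), (300.3,132) and rim corners at (213.7,152), (233,174).

Run:
```python
from h import *
np.set_printoptions(precision=4,suppress=True)
L=lambda n:np.load(n+'3.npy',allow_pickle=True).item()
A,B,W=L('scene'),L('side'),L('wrist');ms=[A,B]
t=[tri([(459,222),(232.3,148.3)],ms),tri([(488.7,262.3),(300.3,132)],ms)];print(t)
d=t[1][0]-t[0][0];print('mid',(t[0][0]+t[1][0])/2,np.linalg.norm(d[:2]),np.degrees(np.arctan2(d[1],d[0])))
sc=[(430.3,229.3),(475.3,227.3),(515.3,280),(461,284)];sd=[(213.7,152),(233,174)]
for a in sc:
  for b in sd:
    x,e=tri([a,b],ms)
    if e<.004: print('rim',a,b,x,e)
c=plane(sc,A,.05)[:,:2].astype(np.float32);print('scene rim rect',cv2.minAreaRect(c), c.mean(0))
# cover in hand: holes in scene/side/wrist, at plate top z=.157
for n,m in(('scene',A),('side',B),('wrist',W)):
    im=cv2.imread(f'pics/{n}3.png')[:,:,::-1].copy()
    u=proj([[0.579+.085*.99*s+q*.12,-.022-.012*s+q*.035*1,.157] for s,q in((1,0),(-1,0))]+[[0.52,-0.05,.157],[.52,.02,.157],[.63,.01,.157]],m).astype(int)
    for p in u:
        if 0<=p[0]<640 and 0<=p[1]<480 and pale(im)[p[1],p[0]]:
            o,hs=holes(blob(pale(im),tuple(p)));R=cv2.minAreaRect(plane(o,m,.157)[:,:2].astype(np.float32));print(n,p,R);
            for h in hs: k=h.reshape(-1,2).mean(0);print('  ',k,plane([k],m,.157)[0],cv2.contourArea(h))
            break
```

```text
[(array([0.5008, 0.293 , 0.0759]), np.float64(0.0036856237628490472)), (array([0.6463, 0.2554, 0.0749]), np.float64(0.002701941621675487))]
mid [0.5735 0.2742 0.0754] 0.15021210671099103 -14.493417075972824
rim (430.3, 229.3) (233, 174) [0.468  0.2479 0.0502] 0.0022319352568310564
rim (475.3, 227.3) (213.7, 152) [0.491  0.3488 0.0468] 0.0031442154156262783
scene rim rect ((0.5744960308074951, 0.2708318829536438), (0.10467397421598434, 0.19939611852169037), 74.22306823730469) [0.574  0.2718]
scene [309 221] ((0.5817386507987976, -0.020886309444904327), (0.10466495156288147, 0.20963147282600403), 81.9590835571289)
   [351.2308 259.7692] [ 0.6574 -0.0329  0.157 ] 115.5
side [418 145] ((0.5719894170761108, -0.02647155523300171), (0.10613197833299637, 0.20449841022491455), 81.8468017578125)
   [341.5   176.075] [ 0.4979 -0.0167  0.157 ] 120.0
wrist [318 439] ((0.651170551776886, -0.03182442858815193), (0.05986887961626053, 0.028012368828058243), 81.91157531738281)
```

Box centre is about (0.574, 0.274), yaw about -15°, rim about 0.049 m high. I move partway and check with the wrist camera.

Call:
move_arm(motion=[{"jaw": -1, "tx": 0.003, "ty": 0.015, "tz": 0, "spin": 0.03}, {"jaw": -1, "tx": 0.005, "ty": 0.03, "tz": 0, "spin": 0.03}, {"jaw": -1, "tx": 0.005, "ty": 0.03, "tz": 0, "spin": 0.03}, {"jaw": -1, "tx": 0.005, "ty": 0.03, "tz": 0, "spin": 0.026}, {"jaw": -1, "tx": 0.005, "ty": 0.025, "tz": 0, "spin": 0}, {"jaw": -1, "tx": 0, "ty": 0.015, "tz": 0, "spin": 0}, {"jaw": -1, "tx": 0, "ty": 0, "tz": 0, "spin": 0}, {"jaw": -1, "tx": 0, "ty": 0, "tz": 0, "spin": 0}])

```text
time_s: 5.0
tcp_pos: [0.5867, 0.1238, 0.176]
orientation: [-3.141, -0.001, 2.885]
contact_force: [0.8, -0.8, -3.6]
opening: 0.205
grip_force: 30.0
```

Run:
```python
from h import *
m=r.camera_model('wrist');np.save('wrist4.npy',m,allow_pickle=True);cv2.imwrite('pics/wrist4.png',r.camera('wrist')[:,:,::-1])
print(proj([[.5008,.293,.08],[.6463,.2554,.08],[.468,.248,.05],[.491,.349,.05]],m))
```

```text
[[560.53079926  43.1611939 ]
 [521.59736974 279.42828696]
 [458.49352765  17.05183236]
 [613.44988175  16.15856261]]
```

View pics/wrist4.png

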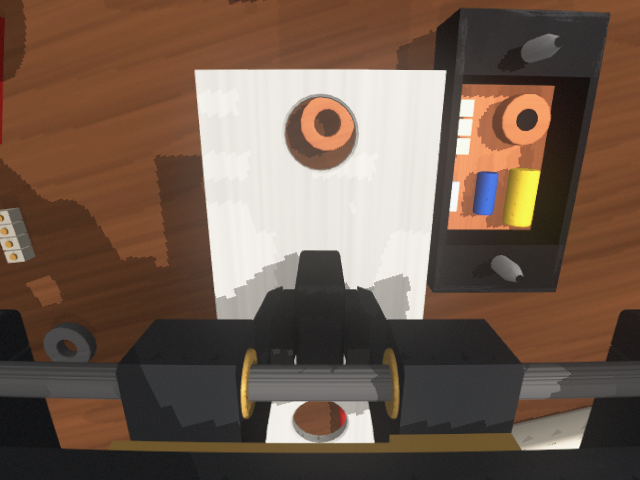

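The wrist picture shows the box clear on the right: post tips (557,42), (519,276), rim corners (461,10), (609,14), (556,291), (428,288). The cover's near hole is at (320,131) and its near edge runs from (195,70) to (446,70).

Run:
```python
from h import *
np.set_printoptions(precision=4,suppress=True)
m=np.load('wrist4.npy',allow_pickle=True).item()
t=plane([(557,42),(519,276)],m,.08);d=t[1]-t[0];ang=np.arctan2(d[1],d[0]);mid=t.mean(0)
print(t,mid,np.linalg.norm(d),np.degrees(ang))
rc=plane([(461,10),(609,14),(556,291),(428,288)],m,.05);print(rc,rc.mean(0),[np.degrees(np.arctan2(*(rc[j]-rc[i])[[1,0]])) for i,j in((0,3),(1,2))])
A,B=[np.load(n+'3.npy',allow_pickle=True).item() for n in('scene','side')]
print('3view',tri([(557,42),(459,222),(232.3,148.3)],[m,A,B]),tri([(519,276),(488.7,262.3),(300.3,132)],[m,A,B]))
im=cv2.imread('pics/wrist4.png')[:,:,::-1].copy();o,hs=holes(blob(pale(im),(240,100)))
ob=r.get_obs();p=ob['tcp_pos'];y=ob['orientation'][2];print(p,y,np.degrees(y))
z=p[2]-.0267+.006
for e in cv2.approxPolyDP(o,6,True).reshape(-1,2)[:]: 
    if e[1]<90: print('corner',e,plane([e],m,z)[0])
h=max(hs,key=cv2.contourArea).reshape(-1,2); (c,_),*_=[cv2.minEnclosingCircle(h)]; hw=plane([c],m,z)[0]
a=y-np.pi; print('hole',c,hw,'cover centre from hole',hw[:2]+.075*np.array([np.cos(a),np.sin(a)]))
E=np.array([[np.cos(y),np.sin(y)],[np.sin(y),-np.cos(y)]])
for g in(mid[:2],rc.mean(0)[:2]): print('tool shift to',g,E@(g-p[:2]))
```

```text
[[0.4997 0.291  0.08  ]
 [0.6432 0.2538 0.08  ]] [0.5714 0.2724 0.08  ] 0.14822662936787395 -14.514806972338793
[[0.4643 0.2502 0.05  ]
 [0.489  0.3461 0.05  ]
 [0.6813 0.2966 0.05  ]
 [0.6517 0.1961 0.05  ]] [0.5716 0.2722 0.05  ] [np.float64(-16.122499766442203), np.float64(-14.442105141778669)]
3view (array([0.5002, 0.2932, 0.0759]), np.float64(0.0038438052766764704)) (array([0.6462, 0.2558, 0.0748]), np.float64(0.002770740667437787))
[0.5867 0.1235 0.1762] 2.8841345041321116 165.2487346348265
corner [195  70] [0.478  0.1013 0.1555]
corner [446  71] [0.5037 0.198  0.1555]
hole (320.9537048339844, 132.5037078857422) [0.5142 0.1437 0.1555] cover centre from hole [0.5868 0.1246]
tool shift to [0.5714 0.2724] [0.0527 0.1401]
tool shift to [0.5716 0.2722] [0.0525 0.14  ]
```

Box centre (0.572, 0.272), yaw -15°; the cover is centred on the TCP. I shift by tx 0.052, ty 0.139.

Call:
move_arm(motion=[{"jaw": -1, "tx": 0.006, "ty": 0.014, "tz": 0, "spin": 0}, {"jaw": -1, "tx": 0.01, "ty": 0.028, "tz": 0, "spin": 0}, {"jaw": -1, "tx": 0.01, "ty": 0.028, "tz": 0, "spin": 0}, {"jaw": -1, "tx": 0.01, "ty": 0.028, "tz": 0, "spin": 0}, {"jaw": -1, "tx": 0.01, "ty": 0.025, "tz": 0, "spin": 0}, {"jaw": -1, "tx": 0.006, "ty": 0.016, "tz": 0, "spin": 0}, {"jaw": -1, "tx": 0, "ty": 0, "tz": 0.02, "spin": 0}, {"jaw": -1, "tx": 0, "ty": 0, "tz": 0.02, "spin": 0}, {"jaw": -1, "tx": 0, "ty": 0, "tz": 0.01, "spin": 0}, {"jaw": -1, "tx": 0, "ty": 0, "tz": 0, "spin": 0}, {"jaw": -1, "tx": 0, "ty": 0, "tz": 0, "spin": 0}])

```text
time_s: 6.15
tcp_pos: [0.5721, 0.2719, 0.1275]
orientation: [3.141, 0.001, 2.884]
contact_force: [-0.6, -1.3, -3.5]
opening: 0.201
grip_force: 30.0
```

Run:
```python
from h import *
np.set_printoptions(precision=4,suppress=True)
o=r.get_obs();print(o['tcp_pos'],o['orientation'])
P={}
for n in('scene','side','wrist'): P[n]=r.camera(n)[:,:,::-1];cv2.imwrite(f'pics/{n}5.png',P[n])
c=np.zeros((600,780,3),np.uint8);c[:,:360]=cv2.resize(P['wrist'][40:460,194:446],(360,600))
for n,y in(('scene',0),('side',300)):
    q=proj(o['tcp_pos']-[0,0,.03],r.camera_model(n))[0].astype(int);k=P[n][max(q[1]-65,0):q[1]+55,q[0]-84:q[0]+84];c[y:y+300,360:]=cv2.resize(k,(420,300),interpolation=2)
cv2.imwrite('pics/mix5.png',c)
```

```text
[0.5721 0.2719 0.1275] [3.1411 0.0008 2.8843]
```

View pics/mix5.png

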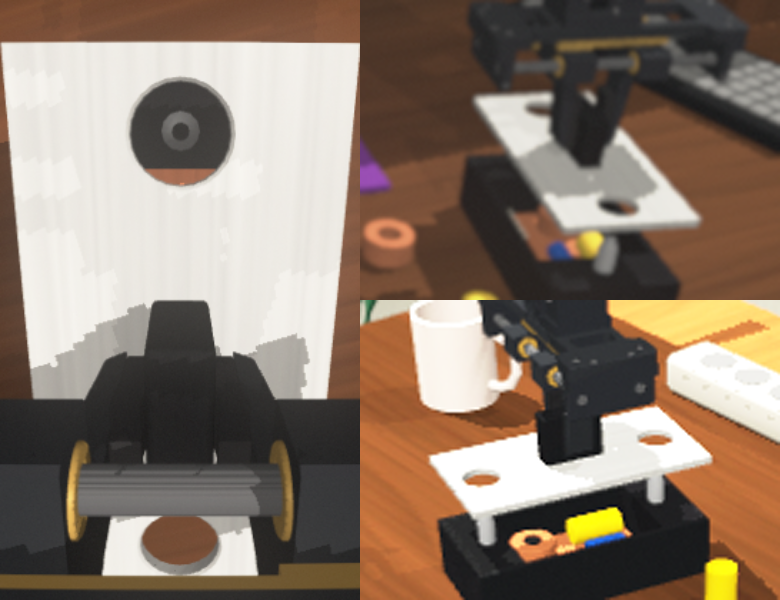

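The wrist view shows the near post concentric in its hole (181,131 in the crop). The side and scene views show the plate level above both posts. I lower it most of the way, leaving about 9 mm.

Call:
move_arm(motion=[{"jaw": -1, "tx": 0, "ty": 0, "tz": 0.008, "spin": 0}, {"jaw": -1, "tx": 0, "ty": 0, "tz": 0.008, "spin": 0}, {"jaw": -1, "tx": 0, "ty": 0, "tz": 0.008, "spin": 0}, {"jaw": -1, "tx": 0, "ty": 0, "tz": 0.008, "spin": 0}, {"jaw": -1, "tx": 0, "ty": 0, "tz": 0.008, "spin": 0}, {"jaw": -1, "tx": 0, "ty": 0, "tz": 0, "spin": 0}, {"jaw": -1, "tx": 0, "ty": 0, "tz": 0, "spin": 0}])

```text
time_s: 7.0
tcp_pos: [0.5718, 0.2721, 0.0866]
orientation: [-3.142, -0.0, 2.885]
contact_force: [0.1, 0.5, -2.7]
opening: 0.199
grip_force: 30.0
```

No side force, so the posts are in the holes. Next, slowly to contact.

Call:
move_arm(motion=[{"jaw": -1, "tx": 0, "ty": 0, "tz": 0.003, "spin": 0}, {"jaw": -1, "tx": 0, "ty": 0, "tz": 0.003, "spin": 0}, {"jaw": -1, "tx": 0, "ty": 0, "tz": 0.002, "spin": 0}, {"jaw": -1, "tx": 0, "ty": 0, "tz": 0.001, "spin": 0}, {"jaw": -1, "tx": 0, "ty": 0, "tz": 0, "spin": 0}, {"jaw": -1, "tx": 0, "ty": 0, "tz": 0, "spin": 0}])

```text
time_s: 7.6
tcp_pos: [0.5718, 0.272, 0.0778]
orientation: [3.141, 0.0, 2.885]
contact_force: [-0.7, 0.5, -3.1]
opening: 0.2
grip_force: 30.0
```

Call:
move_arm(motion=[{"jaw": -1, "tx": 0, "ty": 0, "tz": 0.001, "spin": 0}, {"jaw": -1, "tx": 0, "ty": 0, "tz": 0.0005, "spin": 0}, {"jaw": -1, "tx": 0, "ty": 0, "tz": 0, "spin": 0}, {"jaw": -1, "tx": 0, "ty": 0, "tz": 0, "spin": 0}])

```text
time_s: 8.0
tcp_pos: [0.5718, 0.2721, 0.0767]
orientation: [3.141, 0.001, 2.885]
contact_force: [-0.5, -0.8, 3.8]
opening: 0.201
grip_force: 30.0
```

The force sign flipped at exactly the expected height, so the cover bears on the rim. I open slowly and then look.

Call:
move_arm(motion=[{"jaw": -0.5, "tx": 0, "ty": 0, "tz": 0, "spin": 0}, {"jaw": -0.4, "tx": 0, "ty": 0, "tz": 0, "spin": 0}, {"jaw": -0.2, "tx": 0, "ty": 0, "tz": 0, "spin": 0}, {"jaw": 0, "tx": 0, "ty": 0, "tz": 0, "spin": 0}, {"jaw": 0.2, "tx": 0, "ty": 0, "tz": 0, "spin": 0}, {"jaw": 0.2, "tx": 0, "ty": 0, "tz": 0, "spin": 0}, {"jaw": 0.2, "tx": 0, "ty": 0, "tz": 0, "spin": 0}])

```text
time_s: 8.7
tcp_pos: [0.5717, 0.272, 0.0762]
orientation: [-3.142, 0.0, 2.885]
contact_force: [-0.0, 0.3, -0.1]
opening: 0.598
grip_force: 0.0
```

Call:
move_arm(motion=[{"jaw": 0.2, "tx": 0, "ty": 0, "tz": -0.01, "spin": 0}, {"jaw": 0.2, "tx": 0, "ty": 0, "tz": -0.02, "spin": 0}, {"jaw": 0.2, "tx": 0, "ty": 0, "tz": -0.03, "spin": 0}, {"jaw": 0.2, "tx": 0, "ty": 0, "tz": -0.03, "spin": 0}, {"jaw": 0.2, "tx": 0, "ty": 0, "tz": -0.03, "spin": 0}, {"jaw": 0.2, "tx": 0, "ty": 0, "tz": -0.01, "spin": 0}, {"jaw": 0.2, "tx": 0, "ty": 0, "tz": 0, "spin": 0}, {"jaw": 0.2, "tx": 0, "ty": 0, "tz": 0, "spin": 0}])

```text
time_s: 9.5
tcp_pos: [0.5712, 0.2719, 0.2049]
orientation: [-3.141, -0.002, 2.885]
contact_force: [-1.1, 0.0, -0.2]
opening: 0.596
grip_force: 0.0
```

Run:
```python
from h import *
np.set_printoptions(precision=4,suppress=True)
o=r.get_obs();print(o['tcp_pos'])
P={}
for n in('scene','side','wrist'): P[n]=r.camera(n)[:,:,::-1];cv2.imwrite(f'pics/{n}6.png',P[n])
m=r.camera_model('wrist');b=blob(pale(P['wrist'][:,:,::-1].copy()),tuple(proj([.515,.32,.056],m)[0].astype(int)))
if b is not None: print(cv2.minAreaRect(plane(holes(b)[0],m,.056)[:,:2].astype(np.float32)))
c=np.zeros((600,780,3),np.uint8);c[:270,:360]=cv2.resize(P['wrist'],(360,270))
for n,y in(('scene',0),('side',300)):
    q=proj([.572,.272,.05],r.camera_model(n))[0].astype(int);k=P[n][q[1]-60:q[1]+60,q[0]-84:q[0]+84];c[y:y+300,360:]=cv2.resize(k,(420,300),interpolation=2)
c[300:570,:360]=cv2.resize(P['scene'],(360,270))
cv2.imwrite('pics/mix6.png',c)
```

```text
[0.5712 0.2719 0.2049]
((0.5724969506263733, 0.2723568081855774), (0.1005573570728302, 0.2000064253807068), 75.25116729736328)
```

View pics/mix6.png

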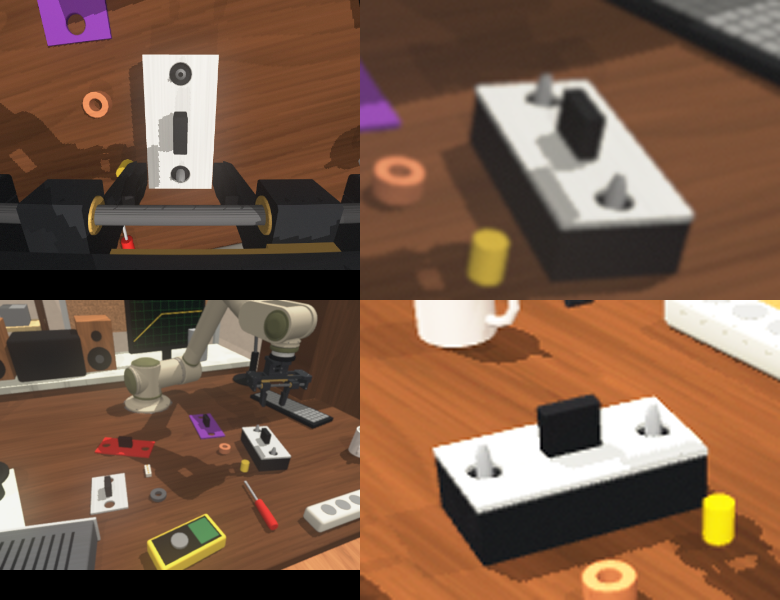

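All three views show the cover lying flat and flush on the box with both posts through its holes: (543,90) and (616,190) in the scene crop, (485,462) and (653,418) in the side crop. The gripper is clear and the short cover is where it was.

```bash
python3 -c "
from rig import r
print(r.close_job())"
```

```text
the job is handed in; nothing more can be done
None
```

The longer cover lies flat on the box rim with both posts through its holes, the gripper is clear, the short cover was left alone, and the job was handed in at about 10 s on the robot's clock.

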